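# Fill the sweet jar and snap its lid on

### The job

Take the tray of truffles by its bar handle, tip all five truffles into the open jar and set the empty tray back upright on the counter. Then press the red lid straight down onto the jar's neck until it clicks home, and keep pressing after the click: the program finishes while the gripper still holds the lid pressed firmly down on the jar. Leave the other things on the counter where they are.

Things in the scene. Friction and masses are not known exactly. Their poses are not given: they have to be found in the camera images.
- jar: sweet jar fixed to the counter, open at the top, clear round body 128 mm across, white neck; origin: centre of its underside on the counter, z up. 108 mm high, inner floor at 5 mm. Neck 115 mm outside, 106 mm inside; its outer edge tapers to 109 mm over the top 8 mm. Four sprung steel balls stand out 5 mm from the neck, 96 mm up, at 45, 135, 225, 315 deg: they hold the lid once snapped on.
- jar_mouth (a point): centre of the jar's mouth, level with its rim, 108 mm above the counter. A seated lid's plate rests on this rim, which puts the lid's origin 84 mm above the counter; firm pressing means some 10 N on the rim.
- lid: loose red snap lid, 132 mm across, lying skirt down on the counter, 0.08 to 0.17 kg; origin: centre of the skirt's lower edge, z up. Skirt 24 mm deep inside with an inner lip (120 mm bore, lowest 5 mm); cap plate from 24 to 29 mm; brass knob in the middle, 28 mm across, from 29 to 65 mm above the origin. It goes on at any turn.
- lid_knob (a point): middle of the lid's knob, 47 mm above the lid's origin. Pressing the lid straight down on the neck: it meets the sprung balls with the lid's origin about 102 mm above the counter, resistance rises to 9 to 15 N, falls away (the click) at about 91 mm, the balls then draw the lid down with up to 10 N, and it bears on the rim at 84 mm.
- tray: loose aluminium tray holding five truffles, on the counter, 0.14 to 0.24 kg; origin: under the middle of its floor, z up, pouring end towards its own -x. Floor 3 mm thick, inside 70 mm wide (y), back wall at x = +52 mm, side walls 30 mm high, 78 mm over the outsides; the floor ramps up from x = -50 mm to the open lip at x = -75 mm. The truffles roll out when it is tipped 30 to 55 deg.
- tray_bar (a point): middle of the tray's wooden bar handle, 73 mm above the tray's origin; the bar runs along the tray's y over the middle, 12 mm thick (x), 20 mm high, 70 mm free between its posts
- tray_lip (a point): middle of the tray's pouring lip, (-75, 0, 9) mm in the tray's frame
- truffle0_center (a point): centre of a red foil-wrapped truffle, 28 mm across, 25 mm high, flat above and below, 14 g; it starts in the tray
- truffle1_center (a point): centre of a gold foil-wrapped truffle, 28 mm across, 25 mm high, flat above and below, 14 g; it starts in the tray
- truffle2_center (a point): centre of a red foil-wrapped truffle, 28 mm across, 25 mm high, flat above and below, 14 g; it starts in the tray
- truffle3_center (a point): centre of a gold foil-wrapped truffle, 28 mm across, 25 mm high, flat above and below, 14 g; it starts in the tray
- truffle4_center (a point): centre of a red foil-wrapped truffle, 28 mm across, 25 mm high, flat above and below, 14 g; it starts in the tray
- gift_box: bystander: pink gift box, 55 x 55 x 42 mm; origin at its underside; to be left alone
- navy_box: bystander: navy gift box, 75 x 75 x 60 mm; origin at its underside; to be left alone
- mint_tin: bystander: mint-green round tin, 72 mm across, 40 mm high; origin at its underside; to be left alone
- small_jar: bystander: small closed jar with a brass cap, 66 mm across, 90 mm high; origin at its underside; to be left alone
- spoon: bystander: wooden spoon lying on the counter, about 200 mm long; origin at its underside; to be left alone
- dish: bystander: small blue ceramic bowl, 76 mm across, 28 mm high; origin at its underside; to be left alone

How it is judged (in metres and radians):
On the way, in this order (a step that is already met when the one before it is completed fails the run):
1. the tray is tipped with its lip over the jar (angle between tray's own z axis and vertical above 0.4 rad and horizontal distance between tray_lip and jar below 0.08 m and height (world z) of tray_lip above 0.09 m).
2. all five truffles are in the jar (horizontal distance between each of truffle0_center, truffle1_center, truffle2_center, truffle3_center, truffle4_center and jar below 0.058 m and z of each of truffle0_center, truffle1_center, truffle2_center, truffle3_center, truffle4_center in the frame of jar below 0.095 m), for 0.3 s.
3. the empty tray stands upright on the counter, let go (angle between tray's own z axis and vertical below 0.1 rad and height (world z) of tray below 0.008 m and contact force between the fingers and tray below 0.2 N), for 0.2 s.
4. the lid has snapped home and is still being pressed down (z of lid in the frame of jar below 0.0848 m and horizontal distance between lid and jar below 0.005 m and angle between lid's own z axis and vertical below 0.06 rad and contact force between lid and jar above 5 N and contact force between the fingers and lid above 3 N), for 0.5 s.
At the end, for the whole second after the job is handed in: Five truffles in the jar (within 58 mm of its axis, below 95 mm); tray on the counter, within 0.1 rad of upright, not held; lid snapped home (origin below 84.8 mm, 5 mm off axis, 0.06 rad) and through the last second pressed on the jar with over 5 N, gripper bearing on it with over 3 N (all of step 2 and all of step 3 and all of step 4); the arm keeps its last pose, push and grip.
It fails at once if a bystander (gift boxes, tin, small jar, spoon, bowl) is pushed more than 30 mm from its place (distance of any of gift_box, navy_box, mint_tin, small_jar, spoon, dish from where it was at the start of the episode above 0.03 m).
It also fails if it takes over 72 s, if anything falls off the work surface, if the arm or the gripper's body presses on something with over 40 N, if the wrist force passes 120 N, or if a joint passes its speed limit or range.

### The arm

A 6-joint arm with a two-finger parallel gripper is mounted at the origin on the work surface. World frame = base frame: x ahead of the robot, y to its left, z up, the work surface at z = 0. Lengths are in mm, angles in rad, forces in N, time in s.
With the tool pointing down it reaches from about 275 to 750 mm from the base axis. Payload 10.2 kg.
Tool frame: the origin (TCP) lies between the finger pads; the fingertips stand 11 mm ahead of it and the grasp point (between the pads) lies 8 mm behind it; z points along the fingers, y is the line along which they close (so a half turn about z gives the same grasp; the last joint's range is limited). The gripper opens to 85 mm and grips with 20 to 120 N. Pads are 22 mm wide; open, the fingers measure 114 mm over their backs; the gripper's body (76 mm by 85 mm) begins 54 mm behind the grasp point. The pads swing forward as they close: fully open they stand 13 mm farther back than shut.
Start: joints at [-1.362, 0.313, 1.498, -0, 1.331, -0.223], TCP at [219.704, -476.824, 242.294] pointing down, gripper open.
Joint ranges: [-2.94, 2.94], [-0.97, 2.17], [0.19, 2.56], [-1.23, 4.37], [0.02, 3.11], [-2.88, 2.88]. Speed limits (rad/s): [2.39, 2.39, 3.01, 3.14, 3.14, 3.14].

### API

Orientations are given as a unit quaternion [w, x, y, z].
In Python, from rig import sense, eyes, finish_job gives the robot as it stands.
- The arm moves only by the shell command python3 -m jog 'ROWS' [FORCE]. ROWS is JSON, a list of rows, each a list of 7 numbers: the shift along the tool's x, y, z in m, then the turn, a rotation vector about the tool's x, y, z in rad, then the finger opening in m, from 0 to 0.0854. In form: [[dx, dy, dz, rx, ry, rz, gripper], ...]. A call has 1 to 5 rows; each row shifts and turns the commanded pose from where the row before left it, along the tool's axes as they then stand; what a row does not reach is not made up. A row lasts 1/10 s, in which the tool goes at most 50 mm and 8.59 degrees, less where a joint would pass 70% of its speed; a pose out of reach is approached as far as the arm can. A call is refused whole if a number of a shift passes 0.05 or a number of a turn 0.15, either way. A call with a gripper value outside its range is refused whole. The fingers move at their own pace and stop on an object; FORCE is the grip in N (left out, the last holds). Time passes only in rows, so rows that do not move let the fingers close. It gives the time, the measured TCP pose, the force, the opening and the grip force at its end, in the units of the state.
- sense(): the state, without advancing time (a new reading comes with each control period).
- eyes.capture(name): name is "scene" or "top" or "wrist"; returns the picture (420x560x3 uint8, red, green, blue); there is no depth.
- eyes.calibration(name): a dict with "fx", "fy", "cx", "cy" (pixels), "cam_to_world" (4x4, takes a point from camera to world coordinates); the wrist camera has in their place "mount" (4x4, takes a point from camera to tool coordinates, whose origin is the TCP and whose axes are the flange's). Camera axes: x right, y down, z forward; pixel columns grow to the right and rows downward; lengths in mm; the calibration is good to about 2 mm. A picture is of the moment at which its call begins: read the wrist's pose just before it. calibration takes no time and is no camera call.
- finish_job(): hands the job in; it is judged then, once.
The state is a dict: "time_s": time; "joints": joint angles; "dq": joint speeds; "tau": joint torques, N m; "eef_pos": TCP position; "ee_rot": TCP orientation; "force": force on the tool from outside, world axes, zero at the start; "wrist_torque": the same for the moment, N m; "grip_width": opening from 0.0 (shut) to 1.0 (fully open); "grip_force": force on a finger pad.
Only numpy, scipy, OpenCV 4.12 (cv2) and the standard library are available. Lean on these libraries where they do the work, as an engineer would, in place of code of your own. Each camera call takes 0.05 s, during which the arm holds its last target. There are 200 camera calls.

## Working session

There is one attempt and no reset: what is moved stays moved. The work goes in short steps, Python scripts to look and compute and a shell command to move; the robot and the scene stay as the last step left them, time stands still between calls to the robot, and variables do not carry over. Pictures are saved under pics/ and viewed, at most 12 in all, crops included, and the job is handed in when it is done.

```bash
mkdir -p pics
cat > h.py <<'E'
from rig import sense, eyes, finish_job
import numpy as np, cv2
from scipy.spatial.transform import Rotation as R
def snap(n,f):
    im=eyes.capture(n); cv2.imwrite('pics/'+f,im[:,:,::-1]); return im
def ray(n,u,v,z,st=None):
    c=eyes.calibration(n)
    if 'mount' in c:
        st=st or sense(); T=np.eye(4); q=st['ee_rot']; T[:3,:3]=R.from_quat([q[1],q[2],q[3],q[0]]).as_matrix(); T[:3,3]=st['eef_pos']; M=T@np.array(c['mount'])
    else: M=np.array(c['cam_to_world'])
    d=M[:3,:3]@np.array([(u-c['cx'])/c['fx'],(v-c['cy'])/c['fy'],1]); o=M[:3,3]
    return (o+d*(z-o[2])/d[2]).round(1)
E
python3 - <<'E'
from h import *
print(sense())
snap('top','top.png');snap('scene','scene.png')
for n in('top','scene','wrist'):print(n,eyes.calibration(n))
E
```

```text
{'time_s': 0.0, 'joints': array([-1.36236449e+00,  3.13474098e-01,  1.49842321e+00, -2.21964783e-06,
        1.33095992e+00, -2.23409893e-01]), 'dq': array([ 3.10064281e-05,  1.06419571e-03, -1.78038411e-04, -1.10067787e-03,
        5.61962246e-05, -1.70008506e-06]), 'tau': array([ 4.25791077e-04, -4.12262070e+01, -2.59743011e+01, -1.02904498e-04,
        4.16356634e-03, -2.61837221e-05]), 'eef_pos': array([ 219.67113305, -476.5822709 ,  241.72794636]), 'ee_rot': array([-6.32275530e-04,  9.76779264e-01,  2.14247218e-01,  3.65729625e-06]), 'force': array([-1.07156703e+00,  7.85349583e-02,  7.37224259e-04]), 'wrist_torque': array([ 0.00080943, -0.08219266,  0.03588215]), 'grip_force': 0.0, 'grip_width': 1.0008962258939482}
top {'fx': 431.6588898975365, 'fy': 431.6588898975365, 'cx': 281.67969414193556, 'cy': 212.90396167925945, 'cam_to_world': array([[ 2.19740285e-02, -9.84173134e-01,  1.75841929e-01,
         3.83830178e+02],
       [-9.99125797e-01, -2.78744091e-02, -3.11554013e-02,
         1.58295913e+01],
       [ 3.55637988e-02, -1.75003598e-01, -9.83925280e-01,
         1.154023
[... 323 characters left out ...]
310e-01, -1.95725602e-01,  2.95610380e-01,
        -2.44388439e+02],
       [ 2.34081787e-02, -7.97898991e-01, -6.02336499e-01,
         6.30682788e+02],
       [ 0.00000000e+00,  0.00000000e+00,  0.00000000e+00,
         1.00000000e+00]])}
wrist {'fx': 374.7412901239884, 'fy': 374.7412901239884, 'cx': 280.74822062650026, 'cy': 209.51953941309597, 'mount': array([[-2.89910824e-04, -9.55037462e-01, -2.96485010e-01,
         7.66407451e+01],
       [ 9.99999957e-01, -2.92400787e-04, -3.59448378e-05,
         4.64384166e-01],
       [-5.23637837e-05, -2.96485008e-01,  9.55037506e-01,
        -1.31329505e+02],
       [ 0.00000000e+00,  0.00000000e+00,  0.00000000e+00,
         1.00000000e+00]])}
```

View pics/top.png

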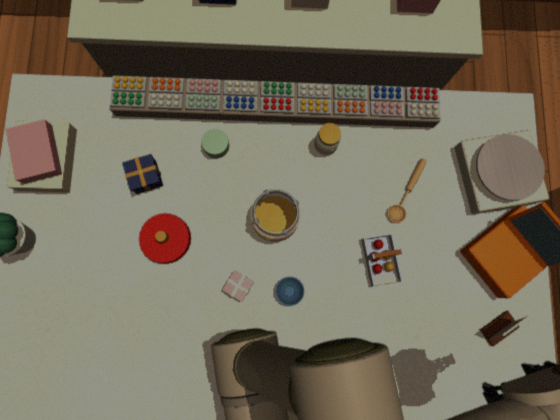

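View pics/scene.png

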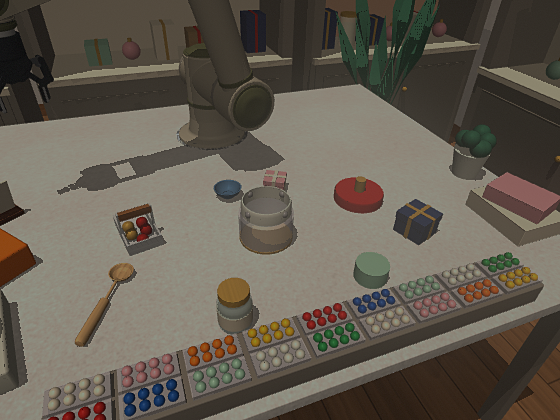

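The top view shows the jar at about (276,213), the lid at (165,238), the tray at (381,261), the spoon near (398,213), the bowl at (290,291) and the pink box at (238,286). The next picture enlarges the tray in both views, plus the jar and lid.

Run:
```python
import cv2,numpy as np
t=cv2.imread('pics/top.png');s=cv2.imread('pics/scene.png')
a=lambda im,x,y,w,h,k:cv2.resize(im[y:y+h,x:x+w],None,fx=k,fy=k,interpolation=cv2.INTER_CUBIC)
r1=np.hstack([a(t,350,225,65,50+15,4.6),a(s,105,195,65,65,4.6)])
r2=np.hstack([a(t,240,180,75,65,4.6)[:299],a(t,130,205,65,65,4.6)])
w=min(r1.shape[1],r2.shape[1]);cv2.imwrite('pics/c1.png',np.vstack([r1[:,:w],r2[:,:w]])); print(r1.shape,r2.shape)
```

```text
(299, 598, 3) (299, 644, 3)
```

View pics/c1.png

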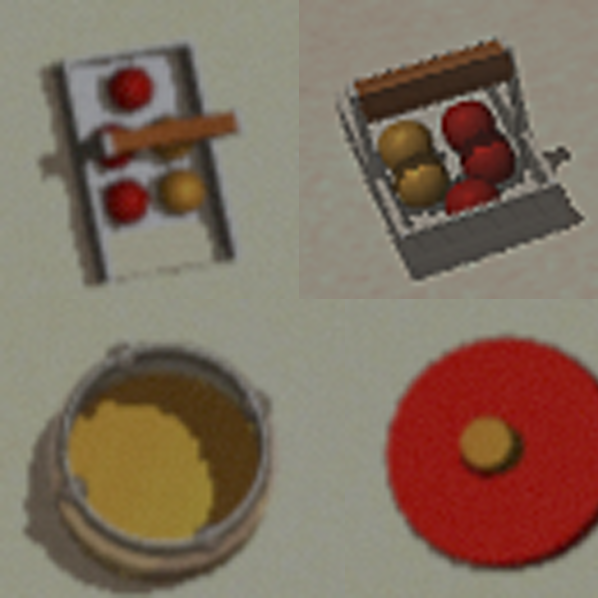

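Rows above: the tray's bar runs in the top view from crop (105,143) to (237,122). The tray's outline has corners (62,62), (190,45), (235,262) and (85,285). I'll compute positions, including which end the bar is nearer to, which tells me the pouring end.

Run:
```python
from h import *
f=lambda x,y,z,ox=350,oy=225:ray('top',ox+x/4.6-.5,oy+y/4.6-.5,z)
print('bar',f(103,145,83),f(238,122,83),'bar mid',f(171,134,83))
for z in(0,9,30):print(z,[f(*p,z) for p in((62,62),(190,45),(235,262),(85,285))])
print('jar',f(166,447-299,108,240,180), 'rimL,R',f(62,447-299,108,240,180),f(268,447-299,108,240,180))
print('lid',f(498-299,452-299,29,130,205),'knob',f(488-299,445-299,65,130,205), 'L,R',f(385-299,452-299,29,130,205))
for n,p in dict(spoon=(398,213),bowl=(290,291),pink=(238,286),small=(329,132),navy=(142,174),tin=(215,143)).items():print(n,ray('top',*p,30))
s=lambda x,y,z:ray('scene',105+(x-299)/4.6-.5,195+y/4.6-.5,z)
print('scene bar',s(357,82,83),s(500,42,83)); print('near panel bottom',s(415,278,0),s(582,218,0),s(415,278,9),'top',s(397,237,30),s(550,185,30),s(397,237,0))
```

```text
bar [ 472.3 -245.7   83. ] [ 486.7 -320.1   83. ] bar mid [ 479.2 -283.1   83. ]
0 [array([ 527.4, -242.4,    0. ]), array([ 539.5, -318.7,    0. ]), array([ 413.3, -342.2,    0. ]), array([ 398.2, -254.3,    0. ])]
9 [array([ 526.2, -240.4,    9. ]), array([ 538.3, -316.1,    9. ]), array([ 413.1, -339.4,    9. ]), array([ 398.1, -252.2,    9. ])]
30 [array([ 523.6, -235.7,   30. ]), array([ 535.4, -310. ,   30. ]), array([ 412.5, -332.9,   30. ]), array([ 397.8, -247.3,   30. ])]
jar [573.4  -2.2 108. ] rimL,R [571.8  53.3 108. ] [575.  -56.9 108. ]
lid [511.3 261.9  29. ] knob [510.9 259.7  65. ] L,R [509.6 325.   29. ]
spoon [ 593.3 -330.7   30. ]
bowl [381.8 -45.6  30. ]
pink [391.5  87.9  30. ]
small [ 814.2 -144.9   30. ]
navy [679.2 353.9  30. ]
tin [771.9 165.2  30. ]
scene bar [ 486.7 -319.6   83. ] [ 475.8 -251.8   83. ]
near panel bottom [ 540.6 -312.9    0. ] [ 523.2 -230.6    0. ] [ 550.8 -311.9    9. ] top [ 543.1 -315.5   30. ] [ 528.7 -242.5   30. ] [ 507.3 -319.     0. ]
```

The bar's middle is at about (479,-284), agreeing between the two views to 5 mm. It lies 54 mm from the far end and 75 mm from the near one, so the lip points at the robot, with the tray's yaw near +10°. I'll move above the bar and look from close by.

```bash
python3 -m jog '[[0.0316,-0.0067,0,0,0,0,0.0854],[0.0316,-0.0067,0,0,0,0,0.0854],[0.0316,-0.0067,0,0,0,0,0.0854],[0.0316,-0.0067,0,0,0,0,0.0854],[0.0316,-0.0067,0,0,0,0,0.0854]]' 80
python3 -m jog '[[0.0316,-0.0067,0,0,0,0,0.0854],[0.0316,-0.0067,0,0,0,0,0.0854],[0.0316,-0.0067,0,0,0,0,0.0854],[0.0316,-0.0067,0,0,0,0,0.0854],[0.0316,-0.0067,0,0,0,0,0.0854]]'
python3 -m jog '[[0,0,0,0,0,-0.131,0.0854],[0,0,0,0,0,-0.131,0.0854],[0,0,0,0,0,-0.131,0.0854],[0,0,0,0,0,-0.131,0.0854],[0,0,0,0,0,-0.131,0.0854]]'
python3 -m jog '[[0,0,0,0,0,-0.131,0.0854],[0,0,0,0,0,-0.131,0.0854],[0,0,0,0,0,-0.131,0.0854],[0,0,0,0,0,-0.131,0.0854],[0,0,0,0,0,-0.131,0.0854]]'
python3 -m jog '[[0,0,0.01,0,0,0,0.0854],[0,0,0.01,0,0,0,0.0854],[0,0,0,0,0,0,0.0854],[0,0,0,0,0,0,0.0854]]'
python3 - <<'E'
from h import *
print(sense()); im=snap('wrist','w1.png')
E
```

```text
time_s: 0.6
eef_pos: [350.1, -379.3, 242.0]
ee_rot: [-0.0, 0.977, 0.214, -0.0]
force: [0.1, 0.2, 0.8]
grip_width: 1.005
grip_force: 0.0
time_s: 1.1
eef_pos: [479.6, -282.7, 242.0]
ee_rot: [-0.0, 0.977, 0.214, -0.0]
force: [0.6, -1.2, 0.6]
grip_width: 0.999
grip_force: 0.0
time_s: 1.6
eef_pos: [478.6, -283.6, 241.9]
ee_rot: [-0.0, 0.855, 0.519, -0.0]
force: [-0.0, -0.0, -0.3]
grip_width: 1.001
grip_force: 0.0
time_s: 2.1
eef_pos: [478.5, -283.6, 241.9]
ee_rot: [-0.0, 0.642, 0.767, 0.0]
force: [-0.2, 0.8, 0.1]
grip_width: 0.999
grip_force: 0.0
time_s: 2.5
eef_pos: [478.5, -283.6, 221.8]
ee_rot: [-0.0, 0.645, 0.764, 0.0]
force: [-0.5, 0.2, 1.0]
grip_width: 1.0
grip_force: 0.0
{'time_s': 2.5, 'joints': array([-7.45661669e-01,  3.97922964e-01,  1.43256185e+00,  9.42359307e-07,
        1.31208920e+00, -9.15110490e-01]), 'dq': array([-0.00059363, -0.0098776 , -0.01367957, -0.00084795,  0.00386781,
       -0.00919299]), 'tau': array([-1.67421828e-02, -4.41929269e+01, -2.51989675e+01, -7.90635077e-04,
       -2.46118591e-02,  2.62081926e-02]), 'eef_pos': array([ 478.54365111, -283.63798601,  221.84573178]), 'ee_rot': array([-4.90167709e-04,  6.44732870e-01,  7.64407800e-01,  2.25224144e-05]), 'force': array([-0.46614762,  0.18218151,  1.04570759]), 'wrist_torque': array([ 0.0360619 , -0.01252112,  0.0392158 ]), 'grip_force': 0.0, 'grip_width': 0.9998913813696774}
```

View pics/w1.png

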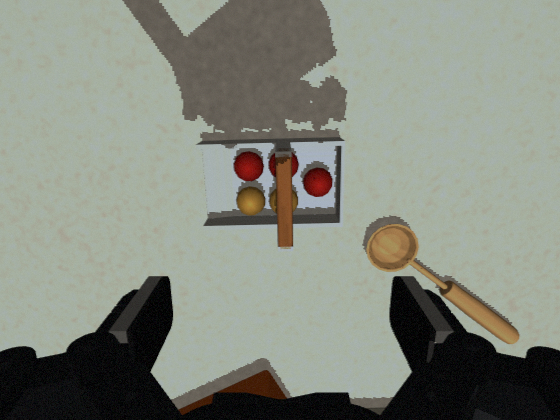

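The wrist view shows the bar from (284,153) to (286,247), nearly parallel to the pads. The lip is at left (column 205) and the back wall at right (column 340).

Run:
```python
from h import *
a=ray('wrist',284,153,83);b=ray('wrist',286,247,83);st=sense();q=st['ee_rot'];M=R.from_quat([q[1],q[2],q[3],q[0]])
m=(a+b)/2;print(a,b,m,M.inv().apply(m-st['eef_pos']),M.as_matrix()[:,0],np.degrees(np.arctan2(*(b-a)[1::-1])))
```

```text
[ 476.2 -249.5   83. ] [ 490.3 -321.5   83. ] [ 483.25 -285.5    83.  ] [ -2.48748796   4.21228648 139.28264921] [-1.68997240e-01  9.85616523e-01  4.06757249e-05] -78.91980077564492
```

```bash
python3 -m jog '[[-0.002,0.004,0.02,0,0,-0.022,0.0854],[0,0,0.03,0,0,0,0.0854],[0,0,0.03,0,0,0,0.0854],[0,0,0.03,0,0,0,0.0854],[0,0,0.02,0,0,0,0.0854]]' 80
python3 -m jog '[[0,0,0.015,0,0,0,0.0854],[0,0,0.01,0,0,0,0.0854],[0,0,0,0,0,0,0.03],[0,0,0,0,0,0,0.03],[0,0,0,0,0,0,0.0]]' 80
python3 -m jog '[[0,0,0,0,0,0,0],[0,0,0,0,0,0,0],[0,0,0,0,0,0,0],[0,0,0,0,0,0,0],[0,0,0,0,0,0,0]]' 80
python3 -m jog '[[0,0,-0.005,0,0,0,0],[0,0,-0.005,0,0,0,0],[0,0,-0.01,0,0,0,0],[0,0,-0.01,0,0,0,0],[0,0,-0.01,0,0,0,0]]'
```

```text
time_s: 3.05
eef_pos: [482.6, -284.7, 90.6]
ee_rot: [-0.001, 0.636, 0.772, 0.0]
force: [0.6, -0.0, -0.1]
grip_width: 1.004
grip_force: 0.0
time_s: 3.55
eef_pos: [483.3, -285.4, 68.3]
ee_rot: [0.001, 0.636, 0.772, -0.0]
force: [0.4, 0.1, 0.7]
grip_width: 0.513
grip_force: 0.0
time_s: 4.05
eef_pos: [483.0, -285.1, 67.7]
ee_rot: [0.0, 0.636, 0.772, -0.0]
force: [-3.6, 0.8, 5.3]
grip_width: 0.123
grip_force: 79.1
time_s: 4.55
eef_pos: [483.1, -285.1, 108.4]
ee_rot: [0.0, 0.636, 0.772, 0.0]
force: [-0.6, -0.1, -2.1]
grip_width: 0.127
grip_force: 78.0
```

```bash
python3 -m jog '[[0,0,-0.015,0,0,0,0],[0,0,-0.02,0,0,0,0],[0,0,-0.02,0,0,0,0],[0,0,-0.02,0,0,0,0],[0,0,-0.02,0,0,0,0]]'
python3 -m jog '[[0,0,-0.02,0,0,0,0],[0,0,-0.01,0,0,0,0],[0,0,-0.01,0,0,0,0],[0,0,-0.005,0,0,0,0],[0.003,0.002,0,0,0,0,0]]'
python3 -m jog '[[0.006,0.004,0,0,0,0,0],[0.009,0.006,0,0,0,0,0],[0.012,0.008,0,0,0,0,0],[0.014,0.009,0,0,0,0,0],[0.015,0.010,0,0,0,0,0]]'
python3 -m jog '[[0.015,0.010,0,0,0,0,0],[0.015,0.010,0,0,0,0,0],[0.015,0.010,0,0,0,0,0],[0.015,0.010,0,0,0,0,0],[0.015,0.010,0,0,0,0,0]]'
python3 -m jog '[[0.015,0.010,0,0,0,0,0],[0.015,0.010,0,0,0,0,0],[0.015,0.010,0,0,0,0,0],[0.015,0.010,0,0,0,0,0],[0.015,0.010,0,0,0,0,0]]'
python3 -m jog '[[0.014,0.010,0,0,0,0,0],[0.012,0.009,0,0,0,0,0],[0.010,0.007,0,0,0,0,0],[0.008,0.006,0,0,0,0,0],[0.005,0.004,0,0,0,0,0]]'
python3 -m jog '[[0.003,0.002,0,0,0,0,0],[0,0,0,0,0,0,0],[0,0,0,0,0,0,0]]'
python3 - <<'E'
from h import *
im=np.hstack([eyes.capture('top')[100:330,150:430],eyes.capture('scene')[60:290,150:430]])
cv2.imwrite('pics/p1.png',cv2.resize(im[:,:,::-1],None,fx=1.4,fy=1.4)); print(sense()['joints'])
E
```

```text
time_s: 5.05
eef_pos: [482.9, -284.9, 203.9]
ee_rot: [0.0, 0.636, 0.772, -0.0]
force: [-0.4, -0.7, -1.6]
grip_width: 0.127
grip_force: 78.0
time_s: 5.55
eef_pos: [484.3, -281.9, 247.5]
ee_rot: [0.0, 0.636, 0.772, -0.0]
force: [-0.6, 0.7, -3.4]
grip_width: 0.124
grip_force: 78.0
time_s: 6.05
eef_pos: [510.4, -217.9, 247.2]
ee_rot: [-0.0, 0.636, 0.772, 0.0]
force: [-0.8, 0.1, -2.3]
grip_width: 0.124
grip_force: 78.0
time_s: 6.55
eef_pos: [545.0, -134.4, 247.2]
ee_rot: [-0.0, 0.635, 0.772, 0.0]
force: [-0.4, -1.0, -1.9]
grip_width: 0.126
grip_force: 78.0
time_s: 7.05
eef_pos: [579.5, -51.1, 247.2]
ee_rot: [-0.0, 0.635, 0.772, 0.0]
force: [0.0, 0.1, -3.1]
grip_width: 0.125
grip_force: 78.0
time_s: 7.55
eef_pos: [605.5, 2.5, 247.2]
ee_rot: [-0.0, 0.636, 0.772, -0.0]
force: [-0.7, 0.5, -1.7]
grip_width: 0.123
grip_force: 78.0
time_s: 7.85
eef_pos: [606.5, 4.7, 247.3]
ee_rot: [-0.0, 0.636, 0.772, -0.0]
force: [-0.3, -1.2, -2.2]
grip_width: 0.125
grip_force: 78.1
[-1.85240369e-01  4.92817034e-01  1.22373318e+00 -1.49413687e-04
  1.42504266e+00 -3.77628798e-01]
```

View pics/p1.png

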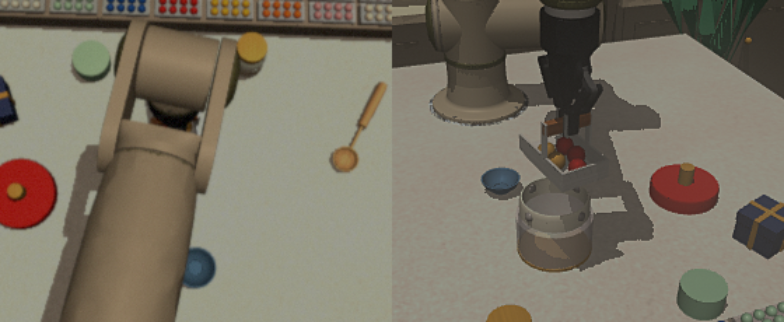

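Tray with five truffles is over the jar. Lower a little and tip to 35° first.

```bash
python3 -m jog '[[-0.002,0,0.006,0,0,0,0],[-0.002,0,0.008,0,0,0,0],[-0.002,0,0.008,0,0,0,0],[0,0,0.006,-0.03,0,0,0],[0,0,0,-0.06,0,0,0]]'
python3 -m jog '[[0,0,0,-0.06,0,0,0],[0,0,0,-0.06,0,0,0],[0,0,0,-0.06,0,0,0],[0,0,0,-0.06,0,0,0],[0,0,0,-0.06,0,0,0]]'
python3 -m jog '[[0,0,0,-0.06,0,0,0],[0,0,0,-0.06,0,0,0],[0,0,0,-0.06,0,0,0],[0,0,0,-0.03,0,0,0],[0,0,0,0,0,0,0]]'
python3 -m jog '[[0,0,0,0,0,0,0],[0,0,0,0,0,0,0],[0,0,0,0,0,0,0]]'
python3 - <<'E'
from h import *
im=np.hstack([eyes.capture('wrist')[0:300,100:460],eyes.capture('scene')[60:290,200:400][:, :]][0:1]+[cv2.resize(eyes.capture('scene')[110:290,180:396],(360,300))])
cv2.imwrite('pics/p2.png',im[:,:,::-1]); print(sense()['joints'])
E
```

```text
time_s: 8.45
eef_pos: [607.6, -0.9, 217.2]
ee_rot: [0.028, 0.635, 0.771, 0.035]
force: [-0.2, -0.3, -2.7]
grip_width: 0.124
grip_force: 78.1
time_s: 8.95
eef_pos: [607.4, -1.0, 218.6]
ee_rot: [0.124, 0.624, 0.757, 0.15]
force: [0.5, -0.4, -2.0]
grip_width: 0.124
grip_force: 78.1
time_s: 9.45
eef_pos: [606.9, -1.0, 218.3]
ee_rot: [0.187, 0.608, 0.737, 0.228]
force: [-0.5, -0.4, -0.9]
grip_width: 0.125
grip_force: 78.5
time_s: 9.75
eef_pos: [607.9, -0.8, 219.4]
ee_rot: [0.188, 0.607, 0.738, 0.228]
force: [0.3, 0.0, -1.0]
grip_width: 0.121
grip_force: 78.5
[-0.30584762  0.26572559  1.74283069  0.46575564  0.64530947 -0.80458271]
```

View pics/p2.png

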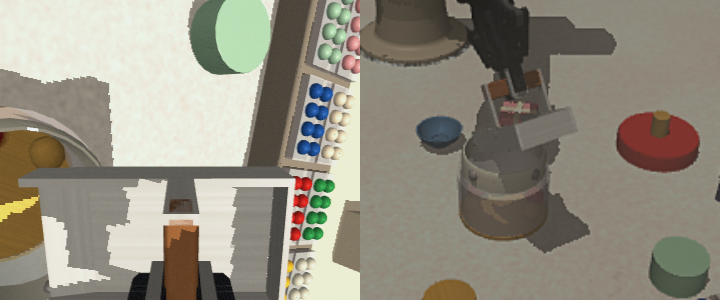

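The tray looks empty at 34°, with truffles (gold, red) visible in the jar. I'll level it, then retrace the path to its old spot.

```bash
python3 -m jog '[[0,0,-0.01,0.06,0,0,0],[0,0,-0.01,0.06,0,0,0],[0,0,-0.01,0.06,0,0,0],[0,0,0,0.06,0,0,0],[0,0,0,0.06,0,0,0]]'
python3 -m jog '[[0,0,0,0.06,0,0,0],[0,0,0,0.06,0,0,0],[0,0,0,0.06,0,0,0],[0,0,0,0.06,0,0,0],[0,0,0,0.06,0,0,0]]'
python3 -m jog '[[-0.01,-0.007,0,0,0,0,0],[-0.02,-0.0135,0,0,0,0,0],[-0.024,-0.016,0,0,0,0,0],[-0.024,-0.016,0,0,0,0,0],[-0.024,-0.016,0,0,0,0,0]]'
python3 -m jog '[[-0.024,-0.016,0,0,0,0,0],[-0.024,-0.016,0,0,0,0,0],[-0.024,-0.016,0,0,0,0,0],[-0.024,-0.016,0,0,0,0,0],[-0.024,-0.016,0,0,0,0,0]]'
python3 -m jog '[[-0.018,-0.013,0,0,0,0,0],[-0.008,-0.005,0,0,0,0,0],[0,0,0,0,0,0,0]]'
python3 - <<'E'
from h import *
im=np.hstack([cv2.resize(eyes.capture('top')[165:255,230:320],(400,400),interpolation=2),cv2.resize(eyes.capture('scene')[160:270,205:315],(400,400),interpolation=2)])
cv2.imwrite('pics/p3.png',im[:,:,::-1]); st=sense();print(st['joints'],st['ee_rot'],st['eef_pos'])
E
```

```text
time_s: 10.4
eef_pos: [592.7, -3.9, 245.6]
ee_rot: [0.095, 0.629, 0.763, 0.115]
force: [0.3, 0.5, -1.5]
grip_width: 0.123
grip_force: 78.5
time_s: 10.9
eef_pos: [592.8, -3.7, 245.1]
ee_rot: [-0.001, 0.636, 0.772, -0.001]
force: [-0.3, -0.2, -1.4]
grip_width: 0.123
grip_force: 78.5
time_s: 11.4
eef_pos: [544.1, -118.4, 245.1]
ee_rot: [0.001, 0.636, 0.772, 0.0]
force: [0.5, -0.0, -1.7]
grip_width: 0.125
grip_force: 78.6
time_s: 11.9
eef_pos: [488.5, -251.5, 245.1]
ee_rot: [0.001, 0.636, 0.772, 0.0]
force: [0.9, -0.5, -1.7]
grip_width: 0.125
grip_force: 78.6
time_s: 12.2
eef_pos: [476.3, -279.9, 245.0]
ee_rot: [0.0, 0.636, 0.771, 0.0]
force: [0.0, -0.0, -1.2]
grip_width: 0.121
grip_force: 78.6
[-7.40828417e-01  3.71176436e-01  1.40953527e+00  4.80855909e-04
  1.36062539e+00 -9.34131490e-01] [1.39843265e-04 6.35608702e-01 7.72011338e-01 2.28173203e-04] [ 476.96898943 -278.47745029  245.03770098]
```

View pics/p3.png

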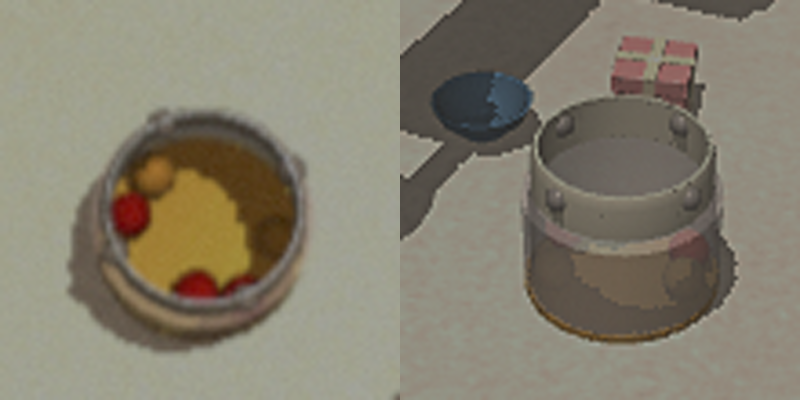

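All five are in the jar: three red, gold at (152,173) and a shaded gold at (272,237). Setting the tray down.

```bash
python3 -m jog '[[0,0,0.02,0,0,0,0],[0,0,0.03,0,0,0,0],[0,0,0.04,0,0,0,0],[0,0,0.04,0,0,0,0],[0,0,0.025,0,0,0,0]]'
python3 -m jog '[[0,0,0.01,0,0,0,0],[0,0,0.005,0,0,0,0],[0,0,0.004,0,0,0,0],[0,0,0.0025,0,0,0,0],[0,0,0,0,0,0,0]]'
python3 -m jog '[[0,0,0,0,0,0,0],[0,0,0,0,0,0,0.02],[0,0,0,0,0,0,0.05],[0,0,0,0,0,0,0.0854],[0,0,0,0,0,0,0.0854]]'
python3 -m jog '[[0,0,0,0,0,0,0.0854],[0,0,0,0,0,0,0.0854],[0,0,0,0,0,0,0.0854],[0,0,0,0,0,0,0.0854],[0,0,0,0,0,0,0.0854]]'
```

```text
time_s: 12.8
eef_pos: [476.5, -277.1, 87.4]
ee_rot: [-0.001, 0.635, 0.772, 0.0]
force: [0.2, -0.2, -1.5]
grip_width: 0.123
grip_force: 78.5
time_s: 13.3
eef_pos: [477.0, -279.2, 69.1]
ee_rot: [0.001, 0.636, 0.772, -0.0]
force: [-1.0, 0.1, -1.6]
grip_width: 0.127
grip_force: 78.5
time_s: 13.8
eef_pos: [476.8, -279.2, 68.6]
ee_rot: [0.0, 0.636, 0.772, -0.0]
force: [-0.5, -0.3, 0.3]
grip_width: 0.737
grip_force: 0.0
time_s: 14.3
eef_pos: [476.8, -279.1, 68.5]
ee_rot: [-0.0, 0.636, 0.772, -0.0]
force: [-0.3, -0.7, -0.4]
grip_width: 0.997
grip_force: 0.0
```

```bash
python3 -m jog '[[0,0,-0.02,0,0,0,0.0854],[0,0,-0.04,0,0,0,0.0854],[0,0,-0.045,0,0,0,0.0854],[0,0,-0.045,0,0,0,0.0854],[0,0,-0.03,0,0,0,0.0854]]'
python3 -m jog '[[0.02,0.005,0,0,0,0,0.0854],[0.036,0.0095,0,0,0,0,0.0854],[0.036,0.0095,0,0,0,0,0.0854],[0.036,0.0095,0,0,0,0,0.0854],[0.036,0.0095,0,0,0,0,0.0854]]'
python3 -m jog '[[0.036,0.0095,0,0,0,0,0.0854],[0.036,0.0095,0,0,0,0,0.0854],[0.036,0.0095,0,0,0,0,0.0854],[0.036,0.0095,0,0,0,0,0.0854],[0.036,0.0095,0,0,0,0,0.0854]]'
python3 -m jog '[[0.036,0.0095,0,0,0,0,0.0854],[0.036,0.0095,0,0,0,0,0.0854],[0.036,0.0095,0,0,0,0,0.0854],[0.036,0.0095,0,0,0,0,0.0854],[0.034,0.0085,0,0,0,0,0.0854]]'
python3 -m jog '[[0,0,0,0,0,0,0.0854],[0,0,0,0,0,0,0.0854],[0,0,0,0,0,0,0.0854]]'
python3 - <<'E'
from h import *
st=sense(); im=eyes.capture('wrist'); np.save('w2.npy',im); print(st['eef_pos'],st['joints'])
red=((im[:,:,0]>90)&(im[:,:,1]<60)&(im[:,:,2]<60)).astype(np.uint8)
n,l,s,c=cv2.connectedComponentsWithStats(red);k=1+np.argmax(s[1:,4]);print(s[k],c[k])
t=eyes.capture('top')
im2=np.hstack([im[:, :],cv2.resize(t[225:290,350:415],(240,240)).repeat(1,0) if 0 else cv2.copyMakeBorder(cv2.resize(t[225:290,350:415],(240,240)),0,180,0,0,0)])
cv2.imwrite('pics/w2.png',im2[:,:,::-1])
E
```

```text
time_s: 14.8
eef_pos: [477.1, -279.3, 251.9]
ee_rot: [0.002, 0.636, 0.772, -0.0]
force: [-0.2, -0.6, -0.2]
grip_width: 0.999
grip_force: 0.0
time_s: 15.3
eef_pos: [487.3, -108.4, 248.5]
ee_rot: [0.0, 0.636, 0.772, 0.0]
force: [0.5, -0.4, -0.6]
grip_width: 1.002
grip_force: 0.0
time_s: 15.8
eef_pos: [499.5, 77.4, 248.6]
ee_rot: [0.0, 0.636, 0.772, 0.0]
force: [0.7, -0.2, 0.4]
grip_width: 1.001
grip_force: 0.0
time_s: 16.3
eef_pos: [510.9, 261.2, 248.5]
ee_rot: [0.0, 0.636, 0.772, 0.0]
force: [1.5, -0.9, -0.1]
grip_width: 1.001
grip_force: 0.0
time_s: 16.6
eef_pos: [511.2, 258.7, 248.5]
ee_rot: [0.0, 0.636, 0.772, -0.0]
force: [0.0, -0.7, -0.2]
grip_width: 1.003
grip_force: 0.0
[511.18154666 258.7156911  248.48866197] [ 2.64219146e-01  4.15383925e-01  1.33685446e+00 -2.51819733e-04
  1.38953720e+00  7.20318556e-02]
[  219    78   138   137 13831] [287.63914395 145.32289784]
```

View pics/w2.png

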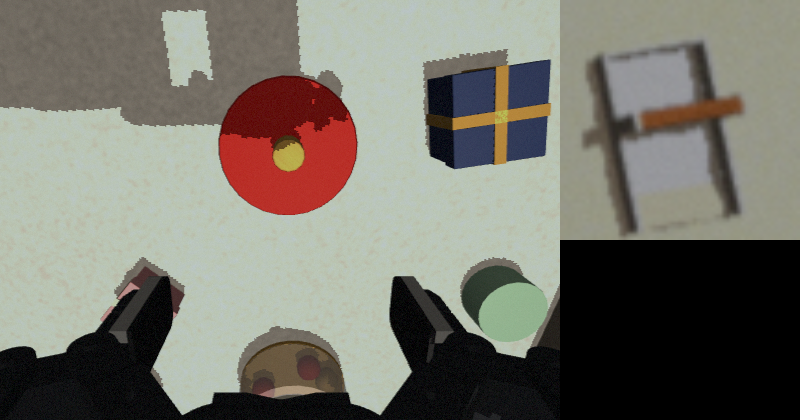

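The tray stands upright and empty (right inset). The knob's top is at (288.5,155) and the lid's disc is centred at (288,145). I compute the correction next.

Run:
```python
from h import *
st=sense();q=st['ee_rot'];M=R.from_quat([q[1],q[2],q[3],q[0]])
for u,v,z in((288.5,155.5,65),(287.8,145.3,25)):
    p=ray('wrist',u,v,z);print(p,M.inv().apply(p-st['eef_pos']))
```

```text
[513.9 284.8  65. ] [ 25.27085289   7.54404457 183.62838474]
[513.4 288.1  25. ] [ 28.60769649   7.67836081 223.62822766]
```

The wrist measurement differs from my first lid estimate. That one came from a wrong crop offset: the jar crop was 345 px wide, not 299. Corrected, the top view also gives y ≈ 286, so the two agree. Go down and grip the knob.

```bash
python3 -m jog '[[0.013,0.004,0.01,0,0,0,0.0854],[0.013,0.0035,0.03,0,0,0,0.0854],[0,0,0.04,0,0,0,0.0854],[0,0,0.04,0,0,0,0.0854],[0,0,0.03,0,0,0,0.0854]]' 100
python3 -m jog '[[0,0,0.025,0,0,0,0.0854],[0,0,0.015,0,0,0,0.0854],[0,0,0.0075,0,0,0,0.0854],[0,0,0.005,0,0,0,0.06],[0,0,0,0,0,0,0.04]]' 100
python3 -m jog '[[0,0,0,0,0,0,0.02],[0,0,0,0,0,0,0],[0,0,0,0,0,0,0],[0,0,0,0,0,0,0],[0,0,0,0,0,0,0]]' 100
python3 -m jog '[[0,0,0,0,0,0,0],[0,0,0,0,0,0,0],[0,0,0,0,0,0,0]]' 100
```

```text
time_s: 17.2
eef_pos: [512.5, 286.6, 95.4]
ee_rot: [-0.001, 0.636, 0.772, -0.001]
force: [0.6, -0.2, -0.2]
grip_width: 0.998
grip_force: 0.0
time_s: 17.7
eef_pos: [513.5, 286.6, 45.8]
ee_rot: [-0.0, 0.636, 0.772, -0.0]
force: [0.3, -0.4, -0.5]
grip_width: 0.693
grip_force: 0.0
time_s: 18.2
eef_pos: [513.9, 286.7, 47.2]
ee_rot: [0.0, 0.636, 0.772, 0.001]
force: [-1.5, -1.5, 5.9]
grip_width: 0.295
grip_force: 98.1
time_s: 18.5
eef_pos: [514.0, 286.7, 47.1]
ee_rot: [0.0, 0.636, 0.772, 0.001]
force: [-0.9, -0.3, 5.4]
grip_width: 0.298
grip_force: 98.1
```

```bash
python3 -m jog '[[0,0,-0.01,0,0,0,0],[0,0,-0.02,0,0,0,0],[0,0,-0.04,0,0,0,0],[0,0,-0.04,0,0,0,0],[0,0,-0.03,0,0,0,0]]'
python3 -m jog '[[0,0,-0.01,0,0,0,0],[0,0,0,0,0,0,0],[0,0,0,0,0,0,0]]'
python3 - <<'E'
from h import *
k=.275
s=lambda x,y:ray('scene',205+x*k-.5,160+y*k-.5,108)
print('scene B,F',s(625,97),s(625,203),'L,R',s(532,150),s(718,150))
k=.225
t=lambda x,y:ray('top',230+x*k-.5,165+y*k-.5,108)
print('top T,B',t(203,110),t(203,318),'L,R',t(101,208),t(302,208))
st=sense();im=eyes.capture('wrist');tp=eyes.capture('top');print(st['eef_pos'])
red=((im[:,:,0]>70)&(im[:,:,1]<50)&(im[:,:,2]<50)).astype(np.uint8)
n,l,ss,c=cv2.connectedComponentsWithStats(red);j=1+np.argmax(ss[1:,4]);print(ss[j],c[j])
o=np.hstack([cv2.resize(im,(400,300)),cv2.resize(tp[167:257,216:336],(400,300),interpolation=2)])
o2=cv2.resize(eyes.capture('scene')[160:250,225:345],(400,300),interpolation=2)
cv2.imwrite('pics/w3.png',np.vstack([o,np.hstack([o2,o2*0])])[:,:,::-1])
E
```

```text
time_s: 19.0
eef_pos: [513.7, 286.5, 189.2]
ee_rot: [0.001, 0.636, 0.772, 0.001]
force: [1.5, 0.3, -1.6]
grip_width: 0.3
grip_force: 98.5
time_s: 19.3
eef_pos: [512.9, 286.2, 194.3]
ee_rot: [-0.001, 0.636, 0.772, -0.001]
force: [-0.8, 0.2, -2.0]
grip_width: 0.297
grip_force: 98.5
scene B,F [613.8 261.  108. ] [711.  200.7 108. ] L,R [646.  174.5 108. ] [683.7 284.5 108. ]
top T,B [6.30e+02 2.00e-01 1.08e+02] [513.   -2.7 108. ] L,R [572.7  55.2 108. ] [575.9 -56.1 108. ]
[512.85018029 286.2210726  194.2738631 ]
[  136   120   288   209 34543] [266.07900298 211.77723417]
```

View pics/w3.png

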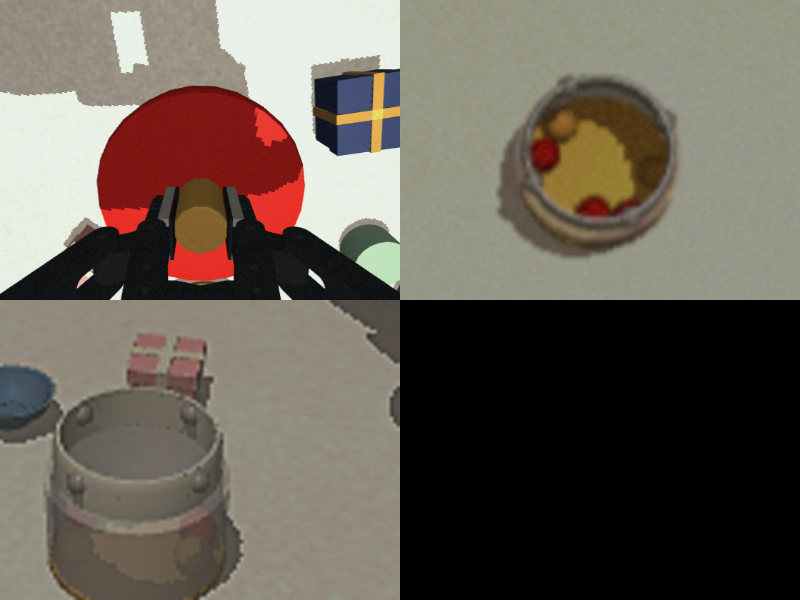

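Run:
```python
from h import *
s=lambda x,y:ray('scene',225+x*.3-.5,160+y*.3-.5,108)
B,F,L,Rr=s(140,88),s(140,174),s(53,130),s(222,130)   # rim outer
print('scene',B,F,L,Rr)
# chord-based circle fits
def fit(P):
    P=np.array(P)[:,:2];A=np.c_[2*P,np.ones(len(P))];x=np.linalg.lstsq(A,(P**2).sum(1),rcond=None)[0];return x[:2],np.sqrt(x[2]+x[0]**2+x[1]**2)
print(fit([B,F,L,Rr]))
t=lambda x,y:ray('top',216+(x-400)*.3-.5,167+y*.3-.5,108)
P=[t(600,75),t(524,140),t(675,140),t(600,226)];print('top',P,fit(P))
st=sense();q=st['ee_rot'];M=R.from_quat([q[1],q[2],q[3],q[0]]);z=st['eef_pos'][2]
for u,v in((280,121),(136,252),(424,252)):
  for dz in(18,47): print(M.inv().apply(ray('wrist',u,v,z-dz)-st['eef_pos']).round(1))
```

```text
scene [529.2  15.2 108. ] [622.5 -17.5 108. ] [557.9 -56.7 108. ] [594.7  50.8 108. ]
(array([575.3802417 ,  -2.73440008]), np.float64(53.26720818253677))
top [array([ 6.307e+02, -6.000e-01,  1.080e+02]), array([579.8,  54.3, 108. ]), array([583. , -57.4, 108. ]), array([517.3,  -3.4, 108. ])] (array([573.97118579,  -1.76367585]), np.float64(56.54167541427008))
[65.2  0.7 18. ]
[63.2  0.6 47. ]
[  9.9 -61.8  18.2]
[ -2.9 -73.9  47.2]
[10.  62.9 17.8]
[-2.7 74.8 46.8]
```

Jar centre is about (574,-2), with both views agreeing, and the lid sits centred in the grip to under 1 mm. Carrying it over the jar now.

```bash
python3 -m jog '[[-0.01,0.001,0,0,0,0,0],[-0.02,0.001,0,0,0,0,0],[-0.03,0.001,0,0,0,0,0],[-0.03,0.0015,0,0,0,0,0],[-0.03,0,0,0,0,0,0]]'
python3 -m jog '[[-0.03,0,0,0,0,0,0],[-0.03,0,0,0,0,0,0],[-0.03,0,0,0,0,0,0],[-0.03,0,0,0,0,0,0],[-0.03,0,0,0,0,0,0]]'
python3 -m jog '[[-0.015,0,0,0,0,0,0],[-0.0095,0,0,0,0,0,0],[0,0,0,0,0,0,0],[0,0,0,0,0,0,0],[0,0,0,0,0,0,0]]'
python3 - <<'E'
from h import *
st=sense();print(st['eef_pos'],st['ee_rot'],st['force'])
cv2.imwrite('pics/s4.png',cv2.resize(eyes.capture('scene')[110:260,190:350],(640,600),interpolation=2)[:,:,::-1])
E
```

```text
time_s: 19.95
eef_pos: [541.1, 167.7, 195.5]
ee_rot: [-0.0, 0.636, 0.772, -0.0]
force: [-0.2, 0.3, -1.2]
grip_width: 0.301
grip_force: 98.5
time_s: 20.45
eef_pos: [569.6, 20.4, 195.6]
ee_rot: [-0.0, 0.636, 0.772, -0.0]
force: [-1.0, -0.6, -2.7]
grip_width: 0.298
grip_force: 98.5
time_s: 20.95
eef_pos: [574.2, -0.7, 196.0]
ee_rot: [-0.0, 0.635, 0.772, 0.0]
force: [0.4, 0.4, -1.1]
grip_width: 0.304
grip_force: 98.5
[574.24151155  -0.69412658 196.02427417] [-7.85212459e-05  6.35196352e-01  7.72350688e-01  5.47634725e-05] [ 0.4243839   0.42622459 -1.06543742]
```

View pics/s4.png

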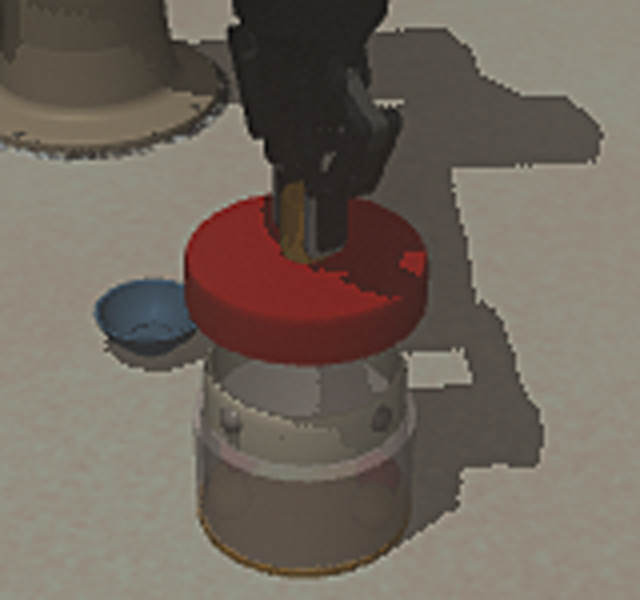

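The lid (columns 186–428) is centred on the jar body (198–413). Lowering to the balls while watching the force.

```bash
python3 -m jog '[[-0.001,0,0.008,0,0,0,0],[0,0,0.015,0,0,0,0],[0,0,0.012,0,0,0,0],[0,0,0.004,0,0,0,0],[0,0,0,0,0,0,0]]'
python3 -m jog '[[0,0,0.003,0,0,0,0],[0,0,0.003,0,0,0,0],[0,0,0.002,0,0,0,0],[0,0,0,0,0,0,0]]'
```

```text
time_s: 21.5
eef_pos: [574.3, -2.6, 156.3]
ee_rot: [-0.001, 0.636, 0.772, -0.0]
force: [-1.0, 0.6, -1.7]
grip_width: 0.303
grip_force: 98.5
time_s: 21.9
eef_pos: [574.8, -2.6, 149.1]
ee_rot: [0.0, 0.636, 0.772, 0.0]
force: [0.8, 0.1, -0.7]
grip_width: 0.296
grip_force: 98.5
```

```bash
python3 -m jog '[[0,0,0.002,0,0,0,0],[0,0,0.002,0,0,0,0],[0,0,0.002,0,0,0,0],[0,0,0,0,0,0,0]]'
python3 -m jog '[[0,0,0.002,0,0,0,0],[0,0,0.002,0,0,0,0],[0,0,0.002,0,0,0,0],[0,0,0,0,0,0,0]]'
python3 -m jog '[[0,0,0.002,0,0,0,0],[0,0,0.002,0,0,0,0],[0,0,0,0,0,0,0]]'
```

```text
time_s: 22.3
eef_pos: [575.4, -2.6, 144.0]
ee_rot: [0.001, 0.636, 0.772, 0.001]
force: [2.6, 1.7, 3.1]
grip_width: 0.3
grip_force: 99.4
time_s: 22.7
eef_pos: [574.3, -2.5, 135.6]
ee_rot: [-0.001, 0.636, 0.772, -0.0]
force: [5.8, 1.5, -7.6]
grip_width: 0.299
grip_force: 98.6
time_s: 23.0
eef_pos: [574.2, -2.7, 132.2]
ee_rot: [-0.001, 0.636, 0.772, -0.0]
force: [3.1, 2.4, -3.9]
grip_width: 0.298
grip_force: 98.6
```

It clicked: the force reversed and the balls are pulling the lid down. Pressing onto the rim now.

```bash
python3 -m jog '[[0,0,0.001,0,0,0,0],[0,0,0.001,0,0,0,0],[0,0,0,0,0,0,0]]'
python3 -m jog '[[0,0,0.001,0,0,0,0],[0,0,0.001,0,0,0,0],[0,0,0,0,0,0,0]]'
```

```text
time_s: 23.3
eef_pos: [574.7, -2.7, 131.2]
ee_rot: [0.0, 0.636, 0.772, 0.0]
force: [2.6, 2.1, -1.1]
grip_width: 0.301
grip_force: 99.4
time_s: 23.6
eef_pos: [574.8, -2.7, 131.1]
ee_rot: [0.001, 0.636, 0.772, 0.0]
force: [-4.4, 3.0, 15.1]
grip_width: 0.297
grip_force: 100.7
```

```bash
python3 -m jog '[[0,0,0,0,0,0,0],[0,0,0,0,0,0,0],[0,0,0,0,0,0,0],[0,0,0,0,0,0,0],[0,0,0,0,0,0,0]]'
python3 -m jog '[[0,0,0,0,0,0,0],[0,0,0,0,0,0,0],[0,0,0,0,0,0,0],[0,0,0,0,0,0,0],[0,0,0,0,0,0,0]]'
python3 - <<'E'
from h import *
im=np.hstack([cv2.resize(eyes.capture('scene')[110:260,190:350],(427,400)),cv2.resize(eyes.capture('scene'),(373,280))[0:1].repeat(400,0)*0])
cv2.imwrite('pics/s5.png',im[:,:427,::-1]); print(sense()['force'],sense()['eef_pos'])
E
```

```text
time_s: 24.1
eef_pos: [574.8, -2.7, 131.1]
ee_rot: [0.001, 0.636, 0.772, 0.0]
force: [-3.1, 2.9, 14.7]
grip_width: 0.3
grip_force: 100.7
time_s: 24.6
eef_pos: [574.8, -2.7, 131.1]
ee_rot: [0.001, 0.636, 0.772, 0.0]
force: [-3.8, 2.9, 14.1]
grip_width: 0.301
grip_force: 100.7
[-4.34260144  2.6551022  15.34971867] [574.74551228  -2.71297359 131.08241515]
```

View pics/s5.png

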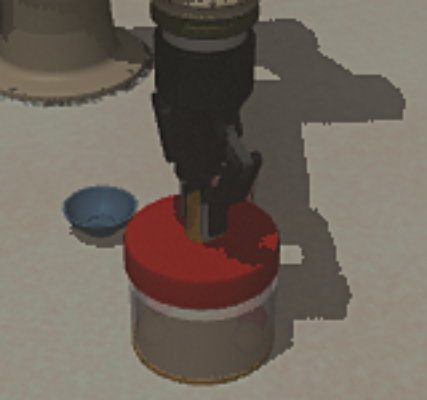

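The lid sits level and fully down on the jar (columns 124–279, jar 131–275), with a steady 14–15 N press.

```bash
python3 -c "from rig import finish_job; print(finish_job())"
```

```text
the job is handed in; nothing more can be done
None
```

The job is handed in at about 25 s, verdict not shown: all five truffles are in the jar, the empty tray is upright on the counter, the lid clicked home and is still held down with about 15 N, and I saw no contact with the other items.

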